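Set the photometer's filter wheel to green and lock it

ROBOT

A 7-joint arm with a two-finger parallel gripper is mounted at the origin on the work surface. World frame = base frame: x ahead of the robot, y to its left, z up, the work surface at z = 0. Lengths are in mm, angles in rad, forces in N, time in s.
With the tool pointing down it reaches from about 425 to 950 mm from the base axis. Payload 16.7 kg.
Tool frame: the origin (TCP) lies at the very end of the fingers, on their centre line; the grasp point (between the pads) lies 19 mm behind it (robot.grasp_offset is the distance from the TCP to the grasp point, in mm); z points along the fingers, y is the direction in which the jaws open and shut (so a half turn about z gives the same grasp; the last joint's range is limited). The gripper opens to 94 mm and grips with 3 to 60 N. Pads are 16 mm wide; open, the fingers measure 119 mm over their backs; the gripper's body (75 mm by 177 mm) begins 78 mm behind the grasp point.
Start: joints at [-1.47, 0.426, 0.074, 1.606, -0.034, 1.111, -0.067], TCP at [166.873, 654.009, 205.467] pointing down, gripper open.
Joint ranges: [-2.85, 2.85], [-0.5, 2.14], [-1.23, 1.37], [0.21, 2.46], [-1.02, 4.16], [0.16, 2.05], [-2.73, 2.73]. Speed limits (rad/s): [1.89, 1.89, 2.39, 2.39, 3.01, 3.01, 3.01].

INTERFACE

Orientations are given as a unit quaternion [w, x, y, z].
In Python, from workcell import robot gives the robot as it stands.
- The arm moves only by the tool drive_tool, never from a script. Its argument "series" is a list of rows, each a list of 5 numbers: the shift along the tool's x, y, z in m, then the turn about the tool's z in degrees, then the finger opening in m, from 0 to 0.094. A call has 1 to 10 rows; each row shifts and turns the commanded pose from where the row before left it, along the tool's axes as they then stand; what a row does not reach is not made up. A row lasts 1/12 s, in which the tool goes at most 41.7 mm and 7.16 degrees, less where a joint would pass 70% of its speed; a pose out of reach is approached as far as the arm can. A call is refused whole if a number of a shift passes 0.0417 or a number of a turn 7.16, either way. A call with a gripper value outside its range is refused whole. The fingers move at their own pace and stop on an object; "grip_force" is the grip in N (left out, the last holds). Time passes only in rows, so rows that do not move let the fingers close. It gives the time, the measured TCP pose, the force and the opening at its end, in the units of the state.
- robot.state(): the state, without advancing time (a new reading comes with each control period).
- robot.read_camera(name): name is "side" or "top" or "wrist"; returns the picture (400x640x3 uint8, red, green, blue); there is no depth.
- robot.camera_params(name): a dict with "camera_matrix" (3x3 intrinsics, pixels), "R" (3x3) and "t" (3): a world point X has camera coordinates R X + t. Camera axes: x right, y down, z forward; pixel columns grow to the right and rows downward; lengths in mm; the calibration is good to about 2 mm. A picture is of the moment at which its call begins: read the wrist's pose just before it. camera_params takes no time and is no camera call; for the wrist camera it gives the pose at the moment of the call.
- robot.hand_in(): hands the job in, once; it reports no verdict.
The state is a dict: "clock": time; "joints": joint angles; "qd": joint speeds; "effort": joint torques, N m; "tcp_pos": TCP position; "tcp_rot": TCP orientation; "wrist_force": force on the tool from outside, world axes, zero at the start; "wrist_torque": the same for the moment, N m; "gripper_width": finger opening in mm.
Only numpy, scipy, OpenCV 4.12 (cv2) and the standard library are available. Lean on these libraries where they do the work, as an engineer would, in place of code of your own. Each camera call takes 0.05 s, during which the arm holds its last target. There are 200 camera calls.

TASK

Set the hand-turned filter wheel of the photometer to green and lock it: lay closed fingertips on its black rubber grip ring, press only as hard as it needs (never more than 13 N) and drag the wheel round until the green filter is centred in the round window of the fixed cover. Then take the red-handled index pin from the aluminium block, push it gently down through the pin hole of the cover until its collar lies flush, and let go. Leave everything else on the bench as it is.

Things in the scene. Friction and masses are not known exactly. Their poses are not given: they have to be found in the camera images.
- unit: photometer head fixed to the bench: base plate 200 x 176 mm and, over the rear half of the wheel (its x from +6 to +106 mm), a dark grey cover plate, its top 44 mm above the bench. Origin on the bench under the wheel's axis; its x points from the open half of the wheel to the covered half (away from the robot, give or take the yaw), z up. The open half faces the robot.
- wheel: filter wheel, 144 mm across, turns both ways without stops about the unit's vertical axis, stiffly: about 3.5 N along the rim move it, it stays where it is left. Origin on the axis at bench height, x to the green filter. Six 25 mm filters, 60 degrees apart, counter-clockwise from above: green, amber, red, grey, white, blue.
- wheel_centre (a point): point on the wheel's axis at the height of the grip ring's top, 36 mm above the bench. The black rubber grip ring, 53 to 72 mm from the axis, is flat on top and the highest part of the wheel; a dot near its edge repeats each filter's colour. Pressed, the wheel gives only about 0.05 mm per N; fingertips slip on it below some 5 to 9 N, more than 13 N harms the bearing.
- green (a point): centre of the green filter's upper face, 36 mm from the axis; it turns with the wheel
- window (a point): centre of the round window (24 mm hole with a bright rim) in the cover's upper face, 44 mm above the bench, 36 mm from the wheel's axis along the unit's +x
- pin_hole (a point): centre of the mouth of the 9 mm pin hole (brass rim) in the 6 mm thick cover, at its upper face. With a filter centred in the window, an index hole of the wheel (9 mm) lies under it, 10 mm below this point. Up to about 1.5 degrees off, the pin's bevelled nose, pushed down with some 10 N, draws the wheel in; farther off, the pin stands on the wheel, collar 10 mm above the cover.
- pin_grip (a point): in the round red handle (16 mm across, from 22 mm below to 18 mm above this point) of the loose steel index pin, 40 to 85 g, upright. Below it a collar 22 mm wide, 4 mm thick, its underside 26 mm below this point, then an 8 mm shank 20 mm long, its nose bevelled to 6.6 mm. Seated in the block or cover, the collar lies flush. Over 25 N of the pin on the wheel harms it.
- pin_block: fixed aluminium block 45 x 150 x 30 mm with three loose 12 mm holes 50 mm apart along its y; the pin stands in one, two hex drivers (18 mm round handles, tops 86 mm above the bench) in the others. Origin at the centre of its underside.
- driver_a: hex driver with blue handle standing in the pin block; leave it
- driver_b: hex driver with black handle standing in the pin block; leave it
- multimeter: hand multimeter lying on the bench, 190 x 92 x 40 mm; leave it
- spare_filter: spare purple filter in a black ring, 31 mm across, 7 mm high; leave it
- screwdriver: screwdriver lying on the bench; leave it
- tape: roll of amber tape, 72 mm across, 18 mm high; leave it
- lens_tube: black lens tube standing on the bench, 31 mm across, 42 mm high; leave it
- parts_tray: blue parts tray, 100 x 150 x 30 mm; leave it
There are look-alikes about, which are no part of the job. There is more than one size of the part that bears pin_grip; the job needs the smaller.

How it is judged (in metres and radians):
At the end, for the whole second after the job is handed in: The green filter is centred in the window within 3 mm and the wheel at rest; the pin stands upright in the pin hole (within 4 mm at its handle and 0.1 rad) with its collar within 2 mm of the cover, seated in the wheel's index hole (horizontal distance between green and window below 0.003 m and horizontal distance between pin_grip and pin_hole below 0.004 m and z of pin_grip in the frame of pin_hole below 0.028 m and angle between pin_grip's own z axis and vertical below 0.1 rad and angular speed of wheel below 0.05 rad/s); the robot touches nothing.
It fails at once if the wheel is pressed with more than 13 N by the fingers (contact force between the fingers and wheel above 13 N).
It fails at once if the index pin is forced against the wheel with more than 25 N (contact force between pin and wheel above 25 N).
It fails at once if something else on the bench is moved by more than 20 mm (distance of any of driver_a, driver_b, multimeter, spare_filter, screwdriver, tape, lens_tube, parts_tray from where it was at the start of the episode above 0.02 m).
It also fails if it takes over 72 s, if anything falls off the work surface, if the arm or the gripper's body presses on something with over 40 N, if the wrist force passes 120 N, or if a joint passes its speed limit or range.

## Working session

There is one attempt and no reset: what is moved stays moved. The work goes in short steps, Python scripts to look and compute and a tool call to move; the robot and the scene stay as the last step left them, time stands still between calls to the robot, and variables do not carry over. Pictures are saved under pics/ and viewed, about 8 in all and at most 12, crops included, and the job is handed in when it is done.

Besides the shell and the picture viewer there is one more tool, called after ">>>" as name(argument=value, ...), one argument or row to a line, values as JSON. drive_tool: Moves the arm, as the interface text tells. Its arguments: {"type":"object","properties":{"series":{"type":"array"},"grip_force":{"type":"number"}},"required":["series"]}

```bash
mkdir -p pics; cat > h.py <<'E'
import numpy as np, cv2
from workcell import robot
def snap(n,f):
    p=robot.camera_params(n); im=robot.read_camera(n); cv2.imwrite('pics/'+f+'.png',im[:,:,::-1]); np.savez('pics/'+f+'.npz',im=im,K=p['camera_matrix'],R=p['R'],t=p['t']); return im
def load(f):
    d=np.load('pics/'+f+'.npz'); return d['im'],np.array(d['K']),np.array(d['R']),np.array(d['t'])
def ray(f,u,v,z):
    _,K,R,t=load(f); d=R.T@np.linalg.solve(K,[u,v,1]); c=-R.T@t; return (c+d*(z-c[2])/d[2])
def proj(f,X):
    _,K,R,t=load(f); q=K@(R@np.array(X,float)+t.ravel()); return q[:2]/q[2]
E
python3 - <<'E'
from h import *
for n in ['top','side']:
    snap(n,n+'0'); _,K,R,t=load(n+'0'); print(n,K[0,0],-R.T@t,R[2])
s=robot.state();print(s)
E
```

```text
top 487.9755447252223 [ 357.21651672  -11.54887688 1343.49340337] [ 0.19911611 -0.02085373 -0.979754  ]
side 509.31347246225897 [ 424.96552594  802.72832854 1046.79660815] [ 0.12674717 -0.63576049 -0.76140906]
{'clock': 0.1, 'joints': array([-1.47048487,  0.4266578 ,  0.073879  ,  1.60654467, -0.03408304,
        1.11077653, -0.06711466]), 'qd': array([ 0.00058569, -0.00228068,  0.0015487 , -0.00065177,  0.00167002,
        0.00079825, -0.001647  ]), 'effort': array([ 8.49560107e-03, -9.37468529e+01,  3.67699184e+00, -4.55041337e+01,
       -4.85832430e-02,  1.68674102e-02,  1.15890193e-04]), 'tcp_pos': array([166.82645237, 653.65787927, 204.85345535]), 'tcp_rot': array([-1.82295336e-05,  1.24612172e-01,  9.92205367e-01, -5.63009075e-04]), 'wrist_force': array([0.54795168, 0.22717206, 0.21506289]), 'wrist_torque': array([ 0.00591919, -0.08063236, -0.01728247]), 'gripper_width': 94.04572636486824}
```

View pics/top0.png

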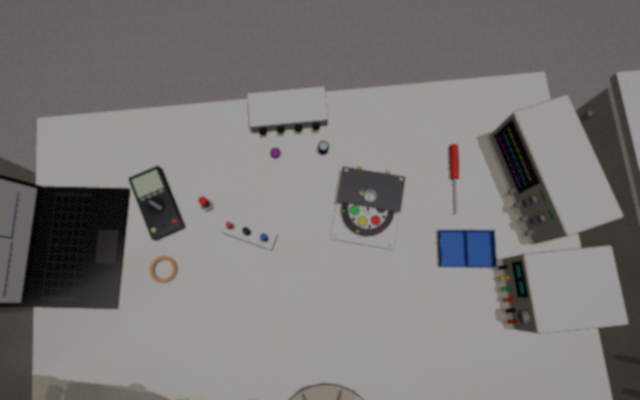

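View pics/side0.png

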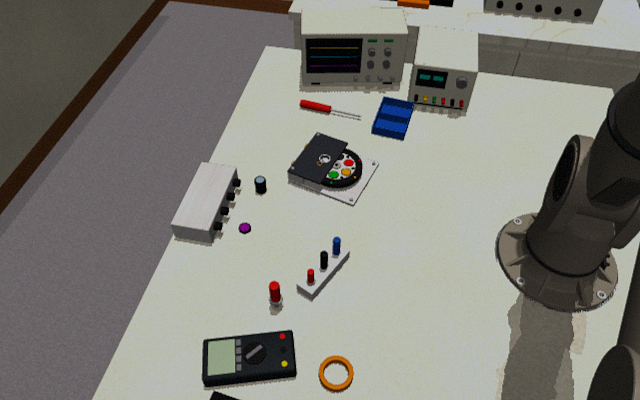

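```bash
python3 - <<'E'
from h import *
a=load('top0')[0];b=load('side0')[0]
c=[cv2.resize(a[155:255,320:420],(400,400),interpolation=3),cv2.resize(b[125:210,280:380],(400,340),interpolation=3)]
c[1]=cv2.copyMakeBorder(c[1],0,60,0,0,0)
d=[cv2.resize(a[190:260,190:290],(400,280),interpolation=3),cv2.resize(b[225:315,260:360],(311,280),interpolation=3)]
d[1]=cv2.copyMakeBorder(d[1],0,0,0,89,0)
m=np.vstack([np.hstack(c),np.hstack(d)])
cv2.imwrite('pics/crop1.png',cv2.resize(m[:600],None,fx=1,fy=1)[:,:,::-1])
# rough points
for n,u,v,z in [('green',355,210,36),('red',376,220,36),('window',370,196,44),('pin',229,225,50),('drb',247,231,80),('dra',264,237,80)]:
    print(n,ray('top0',u,v,z).round(1))
E
```

```text
green [ 579.6 -139.3   36. ]
red [ 546.7 -192.8   36. ]
window [ 612.7 -183.5   44. ]
pin [569.2 202.1  50. ]
drb [544.  151.4  80. ]
dra [524.  108.5  80. ]
```

View pics/crop1.png

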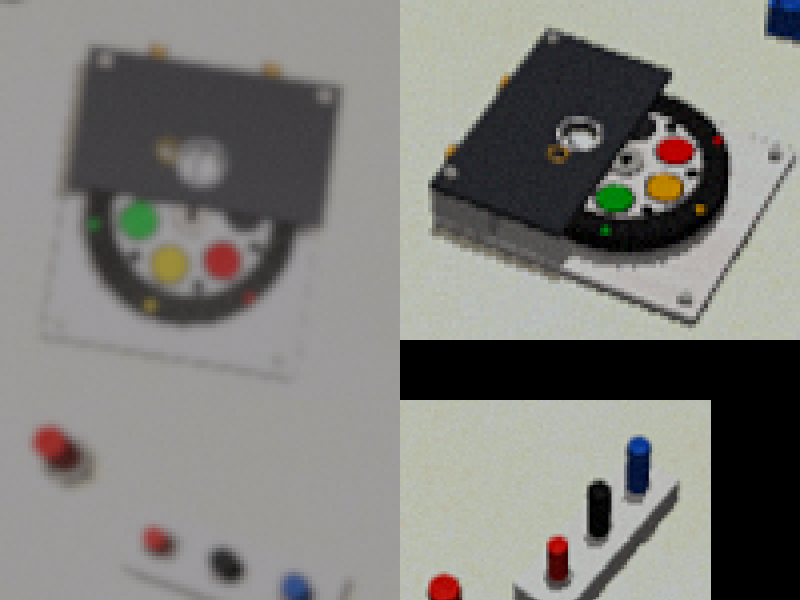

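```bash
cat >> h.py <<'E'
from scipy.spatial.transform import Rotation as Ro
def T():
    s=robot.state(); q=s['tcp_rot']; return np.array(s['tcp_pos']),Ro.from_quat([q[1],q[2],q[3],q[0]]).as_matrix(),s
def delta(X,yhead=None):
    p,R,s=T(); h=np.degrees(np.arctan2(R[1,1],R[0,1])); print('tcp',p.round(2),'yhead %.2f'%h,'t %.2f'%s['clock'],'F',s['wrist_force'].round(2),'w %.1f'%s['gripper_width'],'j',s['joints'].round(2))
    print('shift tool mm',(R.T@(np.array(X)-p)).round(2), 'turn(+cw)', None if yhead is None else round(h-yhead,2))
E
python3 - <<'E'
from h import *
p,R,s=T(); c=robot.camera_params('wrist'); Rc=np.array(c['R']); o=-Rc.T@np.array(c['t'])
print('cam in tool',R.T@(o-p)); print('cam axes in tool',(R.T@Rc.T).round(3)); print(c['camera_matrix'])
delta([530,200,205],-26+180); delta([530,200,205],64); delta([520,-180,205],-17)
E
```

```text
cam in tool [  76.20042574    1.21849659 -179.44957395]
cam axes in tool [[-0.    -0.965 -0.262]
 [ 1.     0.    -0.   ]
 [ 0.    -0.262  0.965]]
[[345.5069987    0.         323.68633281]
 [  0.         345.5069987  202.68830317]
 [  0.           0.           1.        ]]
tcp [166.83 653.66 204.85] yhead 75.68 t 0.10 F [0.55 0.23 0.22] w 94.0 j [-1.47  0.43  0.07  1.61 -0.03  1.11 -0.07]
shift tool mm [-4.6408e+02 -3.4976e+02  2.9000e-01] turn(+cw) -78.32
tcp [166.83 653.66 204.85] yhead 75.68 t 0.10 F [0.55 0.23 0.22] w 94.0 j [-1.47  0.43  0.07  1.61 -0.03  1.11 -0.07]
shift tool mm [-4.6408e+02 -3.4976e+02  2.9000e-01] turn(+cw) 11.68
tcp [166.83 653.66 204.85] yhead 75.68 t 0.10 F [0.55 0.23 0.22] w 94.0 j [-1.47  0.43  0.07  1.61 -0.03  1.11 -0.07]
shift tool mm [-5.4835e+02 -7.2043e+02  7.2000e-01] turn(+cw) 92.68
```

>>> drive_tool(
  series=[
    [-0.03,-0.023,0,0,0.094],
    [-0.03,-0.023,0,0,0.06],
    [-0.03,-0.023,0,0,0.04],
    [-0.03,-0.023,0,0,0.04],
    [-0.03,-0.023,0,0,0.04],
    [-0.03,-0.023,0,0,0.04],
    [-0.03,-0.023,0,0,0.04],
    [-0.03,-0.023,0,0,0.04],
    [-0.03,-0.023,0,0,0.04],
    [-0.03,-0.023,0,0,0.04],
  ],
)

```text
clock: 0.93
tcp_pos: [401.4, 355.2, 205.4]
tcp_rot: [-0.0, 0.125, 0.992, -0.0]
wrist_force: [0.6, 0.0, -0.3]
gripper_width: 40.7
```

>>> drive_tool(
  series=[
    [-0.03,-0.023,0,0,0.04],
    [-0.03,-0.023,0,0,0.04],
    [-0.03,-0.023,0,0,0.04],
    [-0.03,-0.023,0,0,0.04],
    [-0.03,-0.023,0,0,0.04],
    [0,0,0,0,0.04],
    [0,0,0,0,0.04],
    [0,0,0,0,0.04],
  ],
)

```text
clock: 1.6
tcp_pos: [517.2, 208.6, 205.2]
tcp_rot: [-0.0, 0.125, 0.992, -0.0]
wrist_force: [0.0, -0.3, 0.1]
gripper_width: 39.9
```

```bash
python3 - <<'E'
from h import *
im=snap('wrist','w1')
delta([520,-180,205],-35)
cv2.imwrite('pics/w1v.png',im[:,:,::-1])
E
```

```text
tcp [516.97 209.29 205.24] yhead 75.75 t 1.65 F [ 0.48  0.36 -0.28] w 40.0 j [-0.79  0.24  0.34  1.89 -0.09  1.03  0.91]
shift tool mm [-9.8780e+01 -3.7656e+02  2.2000e-01] turn(+cw) 110.75
```

View pics/w1v.png

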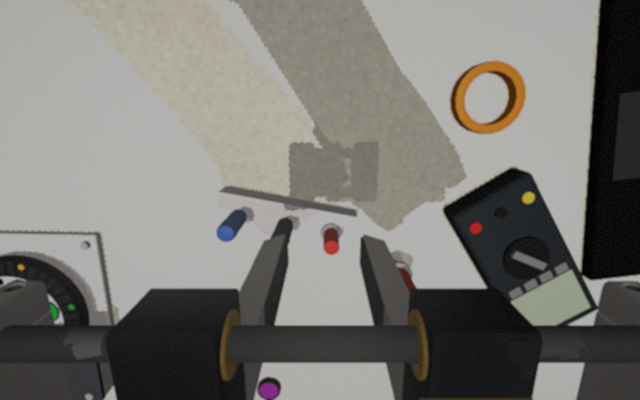

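```bash
python3 - <<'E'
from h import *
delta([645,-200,205],75)
print(ray('w1',331,247,74), ray('w1',288,228,86),ray('w1',227,231,86))
im=load('w1')[0]
hsv=cv2.cvtColor(im,cv2.COLOR_RGB2HSV);m=((hsv[...,0]<8)|(hsv[...,0]>172))&(hsv[...,1]>130)&(hsv[...,2]>40)
m[:, :310]=0;m[:,350:]=0;m[:210]=0;m[265:]=0
ys,xs=np.nonzero(m)
for y in range(ys.min(),ys.max()+1): x=xs[ys==y];print(y,x.min(),x.max(),im[y,x,0].mean().round())
E
```

```text
tcp [516.97 209.29 205.24] yhead 75.75 t 1.65 F [ 0.48  0.36 -0.28] w 40.0 j [-0.79  0.24  0.34  1.89 -0.09  1.03  0.91]
shift tool mm [-2.2486e+02 -3.6517e+02  1.4000e-01] turn(+cw) 0.75
[570.14925252 203.48007783  74.        ] [537.47059269 170.89125049  86.        ] [526.44524668 115.9370646   86.        ]
229 330 330 81.0
230 328 333 80.0
231 327 334 80.0
232 326 335 80.0
233 327 335 80.0
234 325 335 81.0
235 325 336 81.0
236 326 336 81.0
237 325 336 81.0
238 326 336 80.0
239 326 335 85.0
240 326 336 106.0
241 326 336 139.0
242 325 337 156.0
243 325 337 169.0
244 325 337 173.0
245 325 337 175.0
246 325 337 176.0
247 325 338 176.0
248 325 338 175.0
249 325 337 176.0
250 325 337 175.0
251 326 336 175.0
252 327 335 175.0
253 329 333 174.0
```

>>> drive_tool(
  series=[
    [-0.015,-0.024,0,0,0],
    [-0.015,-0.024,0,0,0],
    [-0.015,-0.024,0,0,0],
    [-0.015,-0.024,0,0,0],
    [-0.015,-0.024,0,0,0],
    [-0.015,-0.024,0,0,0],
    [-0.015,-0.024,0,0,0],
    [-0.015,-0.024,0,0,0],
    [-0.015,-0.024,0,0,0],
    [-0.015,-0.024,0,0,0],
  ],
)

```text
clock: 2.48
tcp_pos: [603.8, -60.6, 205.4]
tcp_rot: [-0.0, 0.123, 0.992, 0.0]
wrist_force: [0.5, 1.1, -0.2]
gripper_width: 0.4
```

>>> drive_tool(
  series=[
    [-0.015,-0.024,0,0,0],
    [-0.015,-0.024,0,0,0],
    [-0.015,-0.024,0,0,0],
    [-0.015,-0.024,0,0,0],
    [-0.015,-0.024,0,0,0],
    [0,0,0,0,0],
    [0,0,0,0,0],
    [0,0,0,0,0],
  ],
)

```text
clock: 3.15
tcp_pos: [646.7, -194.1, 205.1]
tcp_rot: [-0.0, 0.124, 0.992, 0.0]
wrist_force: [0.8, 0.4, 0.6]
gripper_width: 0.4
```

```bash
python3 - <<'E'
from h import *
im=snap('wrist','w2')
delta([645,-200,205],75)
print(load('w1')[0][247,318:345,:].tolist())
E
```

```text
tcp [ 646.74 -193.83  205.23] yhead 75.81 t 3.20 F [0.17 1.   0.85] w 0.8 j [-0.15  0.46  0.49  1.62 -0.23  1.12  1.72]
shift tool mm [ 0.17 -6.41  0.23] turn(+cw) 0.81
[[179, 178, 180], [178, 178, 179], [177, 177, 179], [178, 178, 180], [173, 173, 173], [163, 139, 140], [167, 88, 87], [176, 61, 58], [177, 56, 52], [177, 62, 56], [177, 60, 53], [176, 58, 54], [178, 61, 57], [176, 59, 53], [176, 57, 51], [177, 59, 54], [176, 55, 54], [176, 52, 50], [178, 57, 54], [175, 55, 52], [165, 81, 78], [158, 129, 129], [168, 165, 166], [176, 177, 178], [180, 179, 180], [179, 178, 180], [178, 177, 179]]
```

View pics/w2.png

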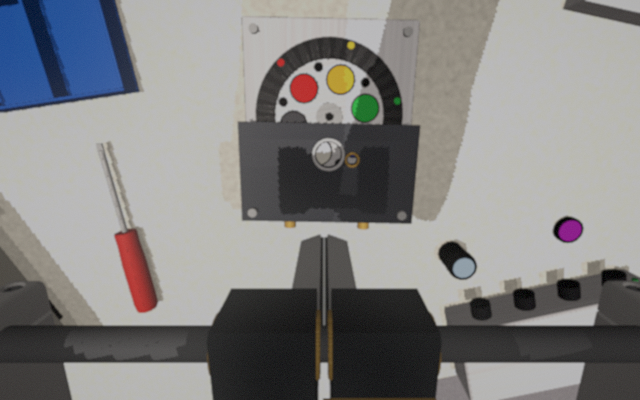

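```bash
cat > unit.py <<'E'
from h import *
def meas(f):
    im=load(f)[0]; hsv=cv2.cvtColor(im,cv2.COLOR_RGB2HSV); H,S,V=[hsv[...,i].astype(int) for i in range(3)]
    out={}
    for n,m in {'green':(H>50)&(H<75)&(S>100),'amber':(H>18)&(H<34)&(S>90),'red':((H<8)|(H>172))&(S>110),'brass':(H>8)&(H<20)&(S>90)}.items():
        k,l,st,c=cv2.connectedComponentsWithStats(m.astype(np.uint8))
        for i in range(1,k):
            if st[i,4]>5 : out.setdefault(n,[]).append((c[i].round(2).tolist(),int(st[i,4])))
    return out
E
python3 - <<'E'
from unit import *
o=meas('w2')
for n in o:
    for c,a in o[n]:
        if 230<c[0]<430 and c[1]<235: print(n,c,a,ray('w2',*c,36)[:2].round(2),ray('w2',*c,44)[:2].round(2))
im=load('w2')[0]
g=cv2.cvtColor(im,cv2.COLOR_RGB2GRAY)
# window rim
sub=(g[130:180,300:345]>130).astype(np.uint8);k,l,st,c=cv2.connectedComponentsWithStats(sub)
print(st,c+[300,130])
for n,u,v in [('s1',253,213),('s2',403,216)]: print(n,ray('w2',u,v,44))
E
```

```text
green [364.75, 107.86] 559 [ 582.06 -135.34] [ 581.86 -136.23]
green [396.62, 100.77] 56 [ 583.17 -104.01] [ 582.94 -105.62]
amber [350.44, 45.0] 68 [ 523.69 -136.09] [ 524.83 -136.97]
amber [340.06, 79.05] 616 [ 550.41 -152.44] [ 550.94 -152.94]
amber [351.89, 153.44] 9 [ 622.1  -157.42] [ 620.98 -157.81]
amber [353.58, 162.87] 31 [ 631.81 -157.9 ] [ 630.47 -158.28]
amber [289.58, 223.91] 45 [ 678.66 -238.44] [ 676.24 -236.97]
amber [362.69, 225.4] 48 [ 699.38 -163.46] [ 696.49 -163.71]
red [280.57, 62.21] 58 [ 522.09 -203.24] [ 523.27 -202.57]
red [303.54, 87.85] 590 [ 549.56 -188.25] [ 550.1  -187.93]
brass [352.24, 159.62] 120 [ 628.26 -158.48] [ 627.   -158.84]
brass [286.14, 222.86] 14 [ 676.63 -241.66] [ 674.25 -240.12]
brass [292.82, 223.41] 17 [ 678.96 -234.95] [ 676.54 -233.56]
brass [362.55, 224.29] 31 [ 698.13 -163.34] [ 695.27 -163.59]
[[   0    0   45   50 1916]
 [  12    8   30   17  325]
 [  27   25    1    1    1]
 [  21   27    1    1    1]
 [  27   27    1    1    1]
 [  20   29    1    1    1]
 [  22   28    4    3    5]] [[321.41075157 155.91388309]
 [325.42461538 146.05846154]
 [327.         155.        ]
 [321.         157.        ]
 [327.         157.        ]
 [320.         159.        ]
 [323.8        159.4       ]]
s1 [ 655.5841129  -270.27181495   44.        ]
s2 [ 696.7192515  -121.16061169   44.        ]
```

>>> drive_tool(
  series=[
    [0.0195,-0.0056,0,0,0],
    [0.0195,-0.0056,0,0,0],
    [0.0195,-0.0056,0,0,0],
    [0.0195,-0.0056,0,0,0],
    [0.0195,-0.0056,0,0,0],
    [0.0195,-0.0056,0,0,0],
    [0,0,0,-6.5,0],
    [0,0,0,-6.5,0],
    [0,0,0,-6.5,0],
    [0,0,0,-6.5,0],
  ],
)

```text
clock: 4.03
tcp_pos: [525.1, -197.7, 205.8]
tcp_rot: [0.0, -0.106, 0.994, 0.0]
wrist_force: [0.6, -0.7, -0.7]
gripper_width: 0.5
```

>>> drive_tool(
  series=[
    [0,0,0,-6.5,0],
    [0,0,0,-6.5,0],
    [0,0,0.025,0,0],
    [0,0,0.025,0,0],
    [0,0,0.025,0,0],
    [0,0,0.025,0,0],
    [0,0,0.025,0,0],
    [0,0,0.02,0,0],
    [0,0,0,0,0],
    [0,0,0,0,0],
  ],
)

```text
clock: 4.87
tcp_pos: [524.6, -198.4, 60.4]
tcp_rot: [-0.001, -0.215, 0.977, 0.0]
wrist_force: [0.0, 0.2, -0.3]
gripper_width: 0.2
```

```bash
python3 - <<'E'
from h import *
delta([524.8,-197.5,40],115)
snap('wrist','w3'); snap('side','s3')
for z in (40,44): print(ray('w2',328,155,z))
for i in range(3): print(robot.state()['wrist_force'])
E
```

```text
tcp [ 524.63 -198.37   60.39] yhead 114.78 t 4.87 F [ 0.05  0.2  -0.28] w 0.2 j [-0.03  0.44  0.35  2.   -0.22  0.74  2.45]
shift tool mm [-0.54  0.7  20.39] turn(+cw) -0.22
[ 617.20362254 -181.02941212   40.        ]
[ 616.69382469 -180.95244916   44.        ]
[0.23207313 0.34234102 0.75452413]
[0.23207313 0.34234102 0.75452413]
[0.23207313 0.34234102 0.75452413]
```

View pics/w3.png

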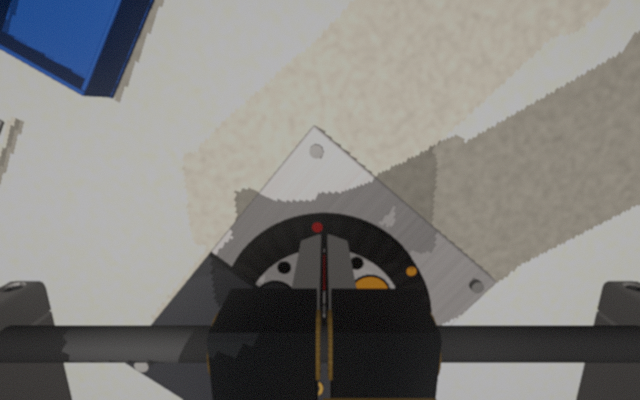

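>>> drive_tool(
  series=[
    [0,0,0.005,0,0],
    [0,0,0.005,0,0],
    [0,0,0.005,0,0],
    [0,0,0.004,0,0],
    [0,0,0.003,0,0],
    [0,0,0.001,0,0],
    [0,0,0,0,0],
    [0,0,0,0,0],
  ],
)

```text
clock: 5.63
tcp_pos: [524.9, -199.7, 37.5]
tcp_rot: [-0.0, -0.214, 0.977, -0.0]
wrist_force: [0.3, -0.9, -0.5]
gripper_width: 0.5
```

>>> drive_tool(
  series=[
    [0,0,0.0004,0,0],
    [0,0,0.0003,0,0],
    [0,0,0.0003,0,0],
    [0,0,0,0,0],
    [0,0,0,0,0],
  ],
)

```text
clock: 6.05
tcp_pos: [524.9, -199.6, 36.5]
tcp_rot: [0.0, -0.214, 0.977, -0.0]
wrist_force: [-0.1, 0.5, 0.1]
gripper_width: 0.5
```

>>> drive_tool(
  series=[
    [0,0,0.0002,0,0],
    [0,0,0.0002,0,0],
    [0,0,0,0,0],
    [0,0,0,0,0],
  ],
)

```text
clock: 6.38
tcp_pos: [524.9, -199.7, 36.1]
tcp_rot: [-0.0, -0.214, 0.977, -0.0]
wrist_force: [-1.0, 0.1, 1.7]
gripper_width: 0.5
```

>>> drive_tool(
  series=[
    [0,0,0.0002,0,0],
    [0,0,0,0,0],
    [0,0,0,0,0],
  ],
)

```text
clock: 6.63
tcp_pos: [524.9, -199.7, 35.9]
tcp_rot: [-0.0, -0.214, 0.977, -0.0]
wrist_force: [-2.1, -0.8, 2.4]
gripper_width: 0.2
```

>>> drive_tool(
  series=[
    [0,0,0.0002,0,0],
    [0,0,0,0,0],
    [0,0,0,0,0],
  ],
)

```text
clock: 6.88
tcp_pos: [524.8, -199.7, 35.7]
tcp_rot: [-0.0, -0.214, 0.977, -0.0]
wrist_force: [-1.8, -0.5, 4.6]
gripper_width: 0.7
```

>>> drive_tool(
  series=[
    [0,0,0.0002,0,0],
    [0,0,0,0,0],
    [0,0,0,0,0],
  ],
)

```text
clock: 7.13
tcp_pos: [524.8, -199.8, 35.5]
tcp_rot: [-0.0, -0.214, 0.977, -0.0]
wrist_force: [-2.3, -1.5, 4.0]
gripper_width: 0.4
```

>>> drive_tool(
  series=[
    [0,0,0.0001,0,0],
    [0,0,0,0,0],
    [0,0,0,0,0],
  ],
)

```text
clock: 7.38
tcp_pos: [524.7, -199.8, 35.4]
tcp_rot: [-0.0, -0.214, 0.977, -0.0]
wrist_force: [-2.5, -0.7, 5.1]
gripper_width: 0.3
```

>>> drive_tool(
  series=[
    [-0.0001,0.0022,0,2,0],
    [-0.0001,0.0022,0,2,0],
    [-0.0001,0.0022,0,2,0],
    [0,0,0,0,0],
  ],
)

```text
clock: 7.72
tcp_pos: [523.1, -193.4, 35.6]
tcp_rot: [0.0, -0.162, 0.987, -0.0]
wrist_force: [-0.3, -2.0, 4.0]
gripper_width: 0.2
```

>>> drive_tool(
  series=[
    [0,0,0.0002,0,0],
    [0,0,0.0002,0,0],
    [0,0,0,0,0],
    [0,0,0,0,0],
  ],
)

```text
clock: 8.05
tcp_pos: [523.0, -193.6, 35.2]
tcp_rot: [0.0, -0.163, 0.987, -0.0]
wrist_force: [-0.2, -0.2, 6.1]
gripper_width: 0.4
```

>>> drive_tool(
  series=[
    [0,0,0.0002,0,0],
    [0,0,0,0,0],
    [0,0,0,0,0],
  ],
)

```text
clock: 8.3
tcp_pos: [523.0, -193.6, 35.0]
tcp_rot: [0.0, -0.163, 0.987, -0.0]
wrist_force: [-0.5, -0.9, 7.0]
gripper_width: 0.5
```

```bash
python3 - <<'E'
from h import *
delta([524.8,-197.5,40],111)
snap('wrist','w4')
from unit import meas
o=meas('w4')
for n in o:
    for c,a in o[n]:
        print(n,c,a,ray('w4',*c,36)[:2].round(1))
E
```

```text
tcp [ 522.96 -193.59   34.98] yhead 108.75 t 8.30 F [-0.51 -0.85  6.97] w 0.5 j [-0.05  0.48  0.36  2.02 -0.26  0.68  2.37]
shift tool mm [-0.49 -4.29 -5.02] turn(+cw) -2.25
amber [317.64, 311.21] 14 [ 560.5 -183.6]
amber [330.12, 345.43] 267 [ 580.3 -169.1]
amber [317.33, 346.55] 244 [ 583.5 -176.1]
amber [435.33, 321.5] 6 [ 544.7 -115.7]
amber [439.33, 360.83] 6 [ 569.2 -102.3]
amber [335.41, 398.36] 22 [ 616.2 -153.2]
amber [349.18, 398.27] 22 [ 613.3 -144.9]
amber [361.39, 398.33] 18 [ 610.9 -137.6]
amber [378.7, 398.61] 33 [ 607.5 -127.2]
amber [401.0, 398.5] 12 [ 602.9 -113.9]
amber [428.5, 398.67] 6 [597.4 -97.3]
red [303.45, 237.91] 11 [ 519.7 -205.5]
red [323.58, 291.16] 143 [ 547.  -184.5]
brass [417.64, 280.94] 150 [ 523.6 -135.8]
brass [317.43, 345.22] 294 [ 582.6 -176.4]
brass [329.97, 334.12] 212 [ 572.9 -171.7]
brass [432.78, 317.28] 18 [ 542.6 -118.2]
brass [214.71, 318.0] 14 [ 584.3 -239.5]
brass [439.52, 361.07] 27 [ 569.3 -102.1]
brass [208.06, 363.19] 36 [ 616.4 -235.7]
brass [329.96, 370.14] 73 [ 597.1 -163.4]
brass [342.17, 398.08] 72 [ 614.6 -149.2]
brass [366.11, 398.11] 18 [ 609.7 -134.8]
brass [402.38, 398.43] 109 [ 602.6 -113. ]
```

>>> drive_tool(
  series=[
    [0,0,0.0003,0,0],
    [0,0,0,0,0],
    [0,0,0,0,0],
  ],
)

```text
clock: 8.6
tcp_pos: [522.9, -193.7, 34.7]
tcp_rot: [0.0, -0.163, 0.987, -0.0]
wrist_force: [-0.1, -1.5, 8.4]
gripper_width: 0.4
```

>>> drive_tool(
  series=[
    [-0.0001,0.0022,0,2,0],
    [-0.0001,0.0022,0,2,0],
    [-0.0001,0.0022,0,2,0],
    [-0.0001,0.0022,0,2,0],
  ],
)

```text
clock: 8.93
tcp_pos: [520.8, -185.7, 34.8]
tcp_rot: [0.0, -0.093, 0.996, -0.0]
wrist_force: [-2.2, -4.8, 8.8]
gripper_width: 0.4
```

```bash
cat > w.py <<'E'
import sys
from unit import *
C=np.array([581.4,-171.1])
f=sys.argv[1]; delta([524.8,-197.5,40]); p=T()[0][:2]-C; print('tip r %.1f ang %.1f'%(np.hypot(*p),np.degrees(np.arctan2(p[1],p[0]))%360))
snap('wrist',f); o=meas(f)
for n in o:
    for c,a in o[n]:
        q=ray(f,*c,36)[:2]-C; r=np.hypot(*q)
        if (30<r<42 and a>100) or (62<r<72 and a>15): print(n,a,'r %.1f ang %.2f'%(r,np.degrees(np.arctan2(q[1],q[0]))%360))
E
python3 w.py w5
```

```text
tcp [ 520.77 -185.67   34.81] yhead 100.62 t 8.93 F [-2.17 -4.75  8.8 ] w 0.4 j [-0.09  0.48  0.4   2.04 -0.28  0.68  2.24]
shift tool mm [ -1.78 -12.37  -5.18] turn(+cw) None
tip r 62.4 ang 193.5
red 24 r 70.1 ang 202.49
red 137 r 36.8 ang 194.05
brass 153 r 67.7 ang 141.55
brass 26 r 65.1 ang 117.64
brass 29 r 69.7 ang 91.03
```

>>> drive_tool(
  series=[
    [-0.0001,0.0033,0,3,0],
    [-0.0001,0.0033,0,3,0],
    [-0.0001,0.0033,0,3,0],
    [-0.0001,0.0033,0,3,0],
  ],
)

```text
clock: 9.32
tcp_pos: [519.3, -172.4, 34.7]
tcp_rot: [-0.0, 0.013, 1.0, -0.0]
wrist_force: [-3.4, -3.4, 9.3]
gripper_width: 0.7
```

>>> drive_tool(
  series=[
    [-0.0001,0.0033,0,3,0],
    [-0.0001,0.0033,0,3,0],
    [-0.0001,0.0033,0,3,0],
    [-0.0001,0.0033,0,3,0],
  ],
)

```text
clock: 9.65
tcp_pos: [520.7, -159.1, 34.6]
tcp_rot: [-0.0, 0.117, 0.993, -0.0]
wrist_force: [-4.9, -2.5, 10.8]
gripper_width: 0.4
```

```bash
python3 w.py w6
```

```text
tcp [ 520.66 -159.14   34.56] yhead 76.56 t 9.65 F [-4.86 -2.52 10.8 ] w 0.4 j [-0.23  0.49  0.51  2.06 -0.37  0.68  1.86]
shift tool mm [-12.94 -36.35  -5.44] turn(+cw) None
tip r 61.9 ang 168.9
amber 18 r 67.8 ang 42.23
red 28 r 70.0 ang 177.81
red 150 r 36.6 ang 168.72
brass 150 r 67.5 ang 116.88
brass 21 r 65.6 ang 94.93
brass 43 r 70.4 ang 66.94
brass 64 r 68.0 ang 42.40
```

>>> drive_tool(
  series=[
    [0.0003,0,-0.0003,0,0],
    [0,0,0,0,0],
  ],
)

```text
clock: 9.87
tcp_pos: [520.8, -158.7, 34.9]
tcp_rot: [-0.0, 0.115, 0.993, -0.0]
wrist_force: [-2.8, 0.2, 8.7]
gripper_width: 0.3
```

>>> drive_tool(
  series=[
    [-0.0001,0.0033,0,3,0],
    [-0.0001,0.0033,0,3,0],
    [0,0.0033,0,3,0],
  ],
)

```text
clock: 10.12
tcp_pos: [523.6, -149.6, 34.8]
tcp_rot: [-0.0, 0.195, 0.981, -0.0]
wrist_force: [-2.7, -3.1, 8.5]
gripper_width: 0.5
```

>>> drive_tool(
  series=[
    [-0.0001,0.0033,0,3,0],
    [0,0.0033,0,3,0],
    [-0.0001,0.0033,0,3,0],
  ],
)

```text
clock: 10.37
tcp_pos: [528.0, -140.6, 34.8]
tcp_rot: [-0.0, 0.271, 0.963, -0.0]
wrist_force: [-3.3, -2.2, 8.9]
gripper_width: 0.9
```

>>> drive_tool(
  series=[
    [-0.0001,0.0033,0,3,0],
    [0,0.0033,0,3,0],
    [-0.0001,0.0033,0,3,0],
  ],
)

```text
clock: 10.62
tcp_pos: [533.7, -132.5, 34.8]
tcp_rot: [-0.0, 0.345, 0.938, -0.0]
wrist_force: [-3.7, -2.1, 8.9]
gripper_width: 0.7
```

```bash
python3 w.py w7
```

```text
tcp [ 533.72 -132.48   34.78] yhead 49.58 t 10.62 F [-3.7  -2.13  8.86] w 0.7 j [-0.37  0.52  0.63  2.05 -0.47  0.71  1.43]
shift tool mm [-35.37 -55.29  -5.22] turn(+cw) None
tip r 61.4 ang 141.0
amber 30 r 66.1 ang 13.91
red 33 r 70.0 ang 149.92
red 142 r 36.2 ang 140.43
brass 150 r 67.5 ang 88.89
brass 20 r 66.4 ang 67.05
brass 40 r 71.3 ang 39.79
brass 70 r 68.9 ang 15.67
```

>>> drive_tool(
  series=[
    [0.0001,0.0033,0,3,0],
    [0,0.0033,0,3,0],
    [0,0.0033,0,3,0],
  ],
)

```text
clock: 10.92
tcp_pos: [540.6, -125.4, 34.8]
tcp_rot: [-0.0, 0.418, 0.908, -0.0]
wrist_force: [-3.0, -3.0, 7.4]
gripper_width: 0.3
```

>>> drive_tool(
  series=[
    [-0.0001,0.0033,0,3,0],
    [0,0.0033,0,3,0],
    [0,0.0033,0,3,0],
    [-0.0001,0.0033,0,3,0],
  ],
)

```text
clock: 11.25
tcp_pos: [551.5, -117.9, 34.8]
tcp_rot: [-0.0, 0.511, 0.86, -0.0]
wrist_force: [-3.1, -4.0, 6.5]
gripper_width: 0.7
```

>>> drive_tool(
  series=[
    [0,0.0033,0,3,0],
    [-0.0001,0.0033,0,3,0],
    [0,0.0033,0,3,0],
    [0,0.0033,0,3,0],
  ],
)

```text
clock: 11.58
tcp_pos: [563.5, -112.8, 34.8]
tcp_rot: [-0.0, 0.598, 0.802, -0.0]
wrist_force: [-3.5, -5.2, 6.4]
gripper_width: 0.4
```

```bash
python3 w.py w8
```

```text
tcp [ 563.47 -112.76   34.78] yhead 16.57 t 11.58 F [-3.54 -5.16  6.37] w 0.4 j [-0.5   0.61  0.78  2.   -0.61  0.78  0.93]
shift tool mm [-70.2  -61.23  -5.15] turn(+cw) None
tip r 61.0 ang 107.1
amber 18 r 66.6 ang 341.20
red 26 r 69.8 ang 116.78
red 157 r 36.3 ang 106.50
brass 17 r 66.6 ang 34.21
brass 46 r 71.8 ang 6.99
brass 49 r 65.6 ang 340.91
```

>>> drive_tool(
  series=[
    [0,0.0033,0.0002,3,0],
    [0,0.0033,0,3,0],
    [0,0.0033,0,3,0],
    [0,0,0,0,0],
  ],
)

```text
clock: 11.97
tcp_pos: [573.5, -110.3, 34.5]
tcp_rot: [0.0, 0.659, 0.752, -0.001]
wrist_force: [-2.5, -2.9, 8.3]
gripper_width: 0.3
```

```bash
python3 w.py w9; python3 - <<'E'
from h import *
im=load('w9')[0]; cv2.imwrite('pics/v9.png',im[:,:,::-1])
E
```

```text
tcp [ 573.49 -110.34   34.51] yhead 7.54 t 11.97 F [-2.54 -2.86  8.26] w 0.3 j [-0.52  0.64  0.81  1.98 -0.65  0.8   0.8 ]
shift tool mm [-80.02 -59.7   -5.39] turn(+cw) None
tip r 61.3 ang 97.4
amber 35 r 63.0 ang 330.54
red 19 r 69.7 ang 107.69
red 157 r 36.3 ang 96.61
brass 74 r 70.6 ang 335.22
```

View pics/v9.png

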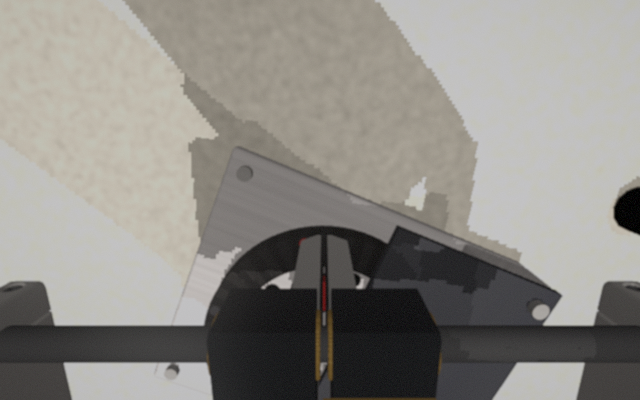

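>>> drive_tool(
  series=[
    [0,0,-0.002,0,0],
    [0,0,-0.02,0,0],
    [0,0,-0.025,0,0],
    [-0.02,0,-0.035,0,0],
    [-0.03,0,-0.03,0,0],
    [-0.035,0,0,0,0],
    [-0.035,0,0,0,0],
    [-0.03,0,0,0,0],
    [0,0,0,0,0],
    [0,0,0,0,0],
  ],
)

```text
clock: 12.85
tcp_pos: [592.6, -259.8, 145.7]
tcp_rot: [-0.0, 0.659, 0.752, -0.0]
wrist_force: [1.0, 0.4, 0.1]
gripper_width: 0.4
```

```bash
python3 w.py w10; python3 - <<'E'
from h import *
im=load('w10')[0]; C=[581.4,-171.1,40]; u=proj('w10',C); print(u)
x,y=max(int(u[0])-130,0),max(int(u[1])-110,0)
cv2.imwrite('pics/v10.png',cv2.resize(im[y:y+220,x:x+260],None,fx=2.7,fy=2.7,interpolation=3)[:,:,::-1]); print(x,y)
E
```

```text
tcp [ 592.56 -259.77  145.69] yhead 7.56 t 12.85 F [1.03 0.39 0.14] w 0.4 j [-0.32  0.6   0.9   1.76 -0.54  1.05  0.91]
shift tool mm [ 70.66 -58.9  105.72] turn(+cw) None
tip r 89.4 ang 277.2
green 777 r 36.5 ang 345.22
red 48 r 65.8 ang 106.03
red 969 r 35.9 ang 106.14
[323.93800296  92.745802  ]
193 0
```

View pics/v10.png

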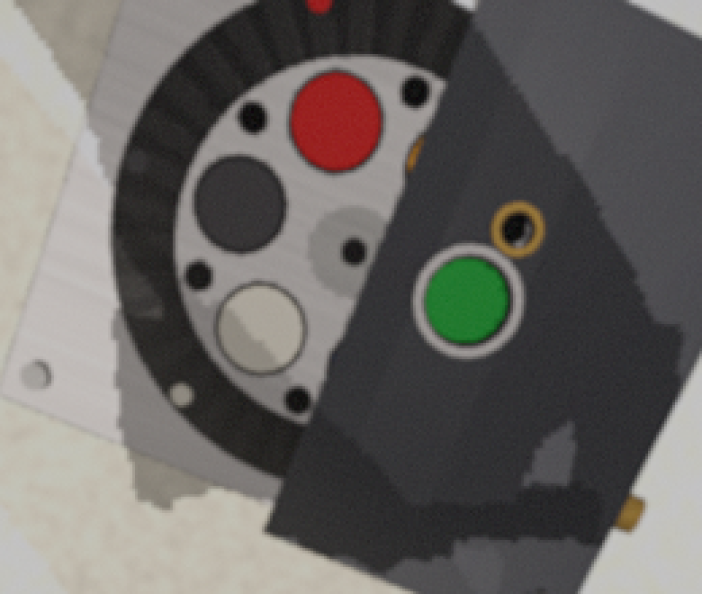

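```bash
cat > fine.py <<'E'
import sys
from h import *
f=sys.argv[1]; im=load(f)[0]; C=np.array([581.4,-171.1])
g=cv2.cvtColor(im,cv2.COLOR_RGB2GRAY).astype(int); hsv=cv2.cvtColor(im,cv2.COLOR_RGB2HSV).astype(int)
# dark index holes in the light wheel, red & grey filters: components in annulus
P=[]
for n,m in {'hole':g<60,'red':((hsv[...,0]<8)|(hsv[...,0]>172))&(hsv[...,1]>110),'rim':g>135,'brass':(hsv[...,0]>8)&(hsv[...,0]<30)&(hsv[...,1]>90)}.items():
    k,l,st,c=cv2.connectedComponentsWithStats(m.astype(np.uint8),connectivity=4)
    for i in range(1,k):
        if st[i,4]<25: continue
        z=44 if n in('rim','brass') else 36
        if n in ('rim','brass'):
            # centre of the outer outline
            cc=cv2.findContours((l==i).astype(np.uint8),0,1)[0][0]
            if len(cc)<8: continue
            ctr=cv2.fitEllipse(cc)[0]
        else: ctr=c[i]
        q=ray(f,*ctr,z)[:2]; d=q-C; r=np.hypot(*d)
        if r<75 and st[i,4]<3000: print(n,st[i,4],np.round(ctr,1),q.round(2),'r %.2f a %.2f'%(r,np.degrees(np.arctan2(d[1],d[0]))))
E
python3 fine.py w10; echo; python3 fine.py w2
```

```text
hole 80 [346.3  33.5] [ 592.66 -125.84] r 46.64 a 76.03
hole 78 [286.1  43.2] [ 547.66 -138.66] r 46.81 a 136.12
hole 910 [281.4  75.1] [ 546.44 -162.21] r 36.07 a 165.73
hole 87 [383.6  83.7] [ 627.33 -157.93] r 47.78 a 16.00
hole 59 [323.5  92.9] [ 581.07 -171.12] r 0.33 a -177.22
hole 70 [266.1 101.8] [ 536.21 -183.94] r 46.98 a -164.13
hole 56 [375.8 117.2] [ 625.65 -184.2 ] r 46.15 a -16.49
hole 66 [302.9 147.9] [ 569.83 -216.59] r 46.93 a -104.27
red 48 [311.    1.9] [ 563.23 -107.86] r 65.80 a 106.03
red 969 [317.   44.7] [ 571.41 -136.58] r 35.93 a 106.15
rim 281 [366.  110.9] [ 616.03 -180.42] r 35.86 a -15.06
rim 692 [289.6 120.8] [ 557.24 -195.88] r 34.61 a -134.28
brass 37 [346.2  56.7] [ 594.67 -143.27] r 30.83 a 64.50
brass 240 [384.3  84.5] [ 626.8  -159.11] r 46.95 a 14.79

hole 1116 [316.4  50.9] [ 520.82 -168.01] r 60.66 a 177.08
hole 81 [355.4  51.6] [ 530.35 -132.89] r 63.76 a 143.19
hole 86 [279.3  70.4] [ 528.71 -206.43] r 63.44 a -146.16
hole 39 [318.2  66.6] [ 534.53 -169.87] r 46.89 a 178.50
hole 119 [273.7  80.2] [ 535.88 -214.03] r 62.57 a -136.67
hole 43 [365.   82.3] [ 559.11 -130.08] r 46.69 a 118.52
hole 74 [268.6  90.2] [ 543.39 -221.3 ] r 62.97 a -127.13
hole 45 [265.3 101.8] [ 552.9  -227.52] r 63.21 a -116.80
hole 33 [282.6 101.6] [ 556.77 -211.22] r 47.08 a -121.54
hole 26 [328.9 116.3] [ 581.22 -171.09] r 0.18 a 177.71
red 58 [280.6  62.2] [ 522.09 -203.24] r 67.46 a -151.55
red 590 [303.5  87.9] [ 549.56 -188.25] r 36.17 a -151.69
rim 35 [350.6  44.8] [ 524.69 -136.83] r 66.26 a 148.86
rim 2934 [326.6  94.3] [ 560.98 -168.34] r 20.61 a 172.30
rim 541 [340.1  79. ] [ 550.94 -152.88] r 35.49 a 149.12
rim 305 [325.  146.2] [ 607.58 -181.73] r 28.26 a -22.09
brass 68 [350.4  45. ] [ 524.83 -136.98] r 66.06 a 148.90
brass 616 [340.1  79.1] [ 550.94 -152.95] r 35.46 a 149.20
brass 121 [352.  159.5] [ 626.86 -159.09] r 47.02 a 14.80
```

>>> drive_tool(
  series=[
    [0.03,0,0,0,0],
    [0.035,0,0,0,0],
    [0.035,0,0,0,0],
    [0.031,0,0.025,0,0],
    [0.02,0,0.025,0,0],
    [0,0,0.025,0,0],
    [0,0,0.02,0,0],
    [0,0,0.01,0,0],
    [0,0,0.003,0,0],
    [0,0,0,0,0],
  ],
)

```text
clock: 13.73
tcp_pos: [572.9, -107.9, 37.9]
tcp_rot: [-0.0, 0.658, 0.753, -0.0]
wrist_force: [-0.6, 0.5, 0.7]
gripper_width: 0.8
```

>>> drive_tool(
  series=[
    [0,0,0.0005,0,0],
    [0,0,0.0005,0,0],
    [0,0,0.0003,0,0],
    [0,0,0,0,0],
    [0,0,0,0,0],
  ],
)

```text
clock: 14.15
tcp_pos: [573.4, -108.2, 37.1]
tcp_rot: [0.0, 0.658, 0.753, 0.0]
wrist_force: [-0.6, -0.2, -0.6]
gripper_width: 0.9
```

>>> drive_tool(
  series=[
    [0,0,0.0004,0,0],
    [0,0,0.0004,0,0],
    [0,0,0,0,0],
    [0,0,0,0,0],
  ],
)

```text
clock: 14.48
tcp_pos: [573.2, -108.0, 36.0]
tcp_rot: [-0.0, 0.658, 0.753, 0.0]
wrist_force: [1.0, 1.2, 1.2]
gripper_width: 0.4
```

>>> drive_tool(
  series=[
    [0,0,0.0003,0,0],
    [0,0,0,0,0],
    [0,0,0,0,0],
  ],
)

```text
clock: 14.73
tcp_pos: [573.2, -108.0, 35.7]
tcp_rot: [-0.0, 0.658, 0.753, 0.0]
wrist_force: [-0.3, 1.5, 3.8]
gripper_width: 0.6
```

>>> drive_tool(
  series=[
    [0,0,0.0003,0,0],
    [0,0,0,0,0],
    [0,0,0,0,0],
  ],
)

```text
clock: 14.98
tcp_pos: [573.3, -107.9, 35.4]
tcp_rot: [-0.0, 0.658, 0.753, 0.0]
wrist_force: [-0.4, 2.8, 5.4]
gripper_width: 0.5
```

>>> drive_tool(
  series=[
    [0,0,0.0003,0,0],
    [0,0,0,0,0],
    [0,0,0,0,0],
  ],
)

```text
clock: 15.23
tcp_pos: [573.3, -107.9, 35.2]
tcp_rot: [-0.0, 0.658, 0.753, 0.0]
wrist_force: [-1.0, 2.8, 7.0]
gripper_width: 0.0
```

>>> drive_tool(
  series=[
    [0,0,0.0002,0,0],
    [0,0,0,0,0],
    [0,0,0,0,0],
  ],
)

```text
clock: 15.48
tcp_pos: [573.3, -107.8, 35.0]
tcp_rot: [-0.0, 0.658, 0.753, 0.0]
wrist_force: [-1.1, 3.7, 7.8]
gripper_width: 0.6
```

>>> drive_tool(
  series=[
    [0,0.0008,0,0.7,0],
    [0,0.0008,0,0.7,0],
    [0,0,0,0,0],
    [0,0,0,0,0],
  ],
)

```text
clock: 15.82
tcp_pos: [574.4, -107.7, 34.9]
tcp_rot: [-0.0, 0.667, 0.745, -0.0]
wrist_force: [-3.4, 3.6, 8.7]
gripper_width: 0.2
```

>>> drive_tool(
  series=[
    [0,0,-0.002,0,0],
    [0,0,-0.02,0,0],
    [0,0,-0.025,0,0],
    [-0.02,0,-0.035,0,0],
    [-0.03,0,-0.03,0,0],
    [-0.035,0,0,0,0],
    [-0.035,0,0,0,0],
    [-0.03,0,0,0,0],
    [0,0,0,0,0.04],
    [0,0,0,0,0.04],
  ],
)

```text
clock: 16.65
tcp_pos: [590.2, -259.0, 146.2]
tcp_rot: [0.0, 0.669, 0.744, -0.001]
wrist_force: [0.1, 0.1, -0.6]
gripper_width: 10.2
```

```bash
python3 - <<'E'
from h import *
snap('wrist','w11'); delta([545,260,200],-26); print(ray('w1',331,247,74))
E
python3 fine.py w11
```

```text
tcp [ 590.58 -257.2   145.96] yhead 6.20 t 16.70 F [ 0.49 -0.05  0.08] w 14.1 j [-0.33  0.6   0.91  1.77 -0.54  1.05  0.89]
shift tool mm [519.09  10.46 -54.1 ] turn(+cw) 32.2
[570.14925252 203.48007783  74.        ]
hole 79 [345.1  34.8] [ 593.   -126.05] r 46.52 a 75.57
hole 77 [285.4  45.4] [ 548.01 -138.42] r 46.72 a 135.62
hole 909 [281.2  77.2] [ 546.51 -161.89] r 36.09 a 165.21
hole 99 [383.6  83.9] [ 627.74 -158.22] r 48.10 a 15.54
hole 59 [323.6  94.2] [ 581.17 -171.05] r 0.24 a 167.49
hole 70 [266.2 104.3] [ 536.01 -183.65] r 47.10 a -164.54
hole 49 [378.4 114.8] [ 627.18 -182.22] r 47.11 a -13.66
hole 64 [303.5 149.2] [ 569.21 -216.39] r 46.90 a -105.07
red 67 [309.    2.7] [ 563.34 -107.04] r 66.56 a 105.74
red 966 [316.1  46.2] [ 571.72 -136.47] r 35.96 a 105.62
rim 279 [366.2 111.2] [ 615.98 -180.49] r 35.83 a -15.19
rim 668 [290.1 122.6] [ 557.09 -195.6 ] r 34.51 a -134.77
brass 31 [345.   58.2] [ 594.6  -143.73] r 30.39 a 64.25
brass 243 [383.9  84.2] [ 626.75 -159.1 ] r 46.91 a 14.82
```

>>> drive_tool(
  series=[
    [0.04,-0.0007,0,0,0.04],
    [0.04,-0.0007,0,0,0.04],
    [0.04,-0.0007,0,0,0.04],
    [0.04,-0.0007,0,0,0.04],
    [0.04,-0.0007,0,0,0.04],
    [0.04,-0.0007,0,0,0.04],
    [0.04,-0.0007,0,0,0.04],
    [0.04,-0.0007,0,0,0.04],
    [0.04,-0.0007,0,0,0.04],
    [0.04,-0.0007,0,0,0.04],
  ],
)

```text
clock: 17.53
tcp_pos: [538.9, 143.7, 146.2]
tcp_rot: [-0.0, 0.666, 0.746, 0.0]
wrist_force: [0.8, -0.0, -0.5]
gripper_width: 39.7
```

>>> drive_tool(
  series=[
    [0,0,0,6.5,0.04],
    [0,0,0,6.5,0.04],
    [0,0,0,6.5,0.04],
    [0,0,0,6.5,0.04],
    [0,0,0,6.5,0.04],
    [0,0,0,0,0.04],
    [0,0,0,0,0.04],
  ],
)

```text
clock: 18.12
tcp_pos: [539.7, 141.2, 146.0]
tcp_rot: [0.0, 0.848, 0.53, -0.0]
wrist_force: [-0.1, -0.9, 0.6]
gripper_width: 40.4
```

```bash
python3 - <<'E'
from h import *
snap('wrist','w12'); delta([570,203.5,80],-26)
print(proj('w12',[570,203.5,74]))
im=load('w12')[0];hsv=cv2.cvtColor(im,cv2.COLOR_RGB2HSV).astype(int)
R=((hsv[...,0]<8)|(hsv[...,0]>172))&(hsv[...,1]>110)
for n,m,z in [('redtop',R&(im[...,0]>140),74),('redall',R,60),('blue',(hsv[...,0]>100)&(hsv[...,0]<125)&(hsv[...,1]>110),86)]:
    k,l,st,c=cv2.connectedComponentsWithStats(m.astype(np.uint8))
    for i in range(1,k):
        if st[i,4]>40: print(n,st[i],c[i].round(1),ray('w12',*c[i],z).round(1))
E
```

```text
tcp [539.88 141.02 146.11] yhead -25.91 t 18.17 F [0.59 0.71 0.51] w 39.9 j [-1.22  0.57  1.17  1.97 -0.62  1.02 -0.22]
shift tool mm [69.39 -0.19 66.08] turn(+cw) 0.09
[323.94660755 120.4396442 ]
redall [356   0  32  18 423] [370.2   7. ] [631.8 257.6  60. ]
redall [315 109  21  22 356] [325.1 119.7] [570.8 203.2  60. ]
blue [317 245  21  21 338] [326.8 255.4] [529.1 114.4  86. ]
```

View pics/w12.png

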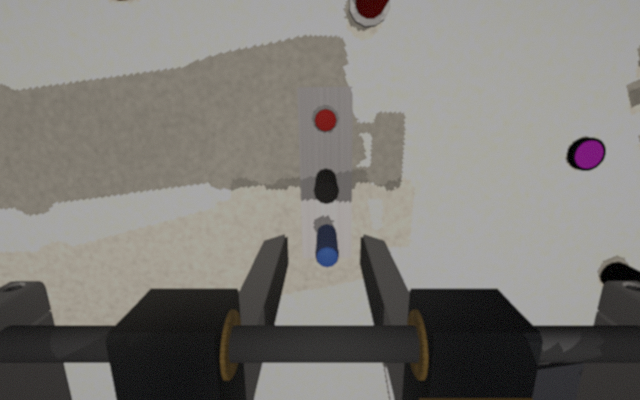

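>>> drive_tool(
  series=[
    [0.035,0.0006,0,0,0.04],
    [0.0346,0,0,0,0.04],
    [0,0,0,0,0.04],
    [0,0,0.03,0,0.04],
    [0,0,0.03,0,0.04],
    [0,0,0.03,0,0.04],
    [0,0,0.012,0,0.04],
    [0,0,0.006,0,0.04],
    [0,0,0,0,0.04],
    [0,0,0,0,0.04],
  ],
)

```text
clock: 19.0
tcp_pos: [572.3, 202.5, 39.5]
tcp_rot: [0.0, 0.849, 0.529, 0.001]
wrist_force: [-1.1, -0.4, 0.2]
gripper_width: 39.9
```

```bash
python3 - <<'E'
from h import *
delta([570.8,203.3,37],-26)
E
```

```text
tcp [572.28 202.5   39.49] yhead -26.18 t 19.00 F [-1.08 -0.35  0.23] w 39.9 j [-1.13  0.75  0.97  1.93 -0.8   0.9  -0.2 ]
shift tool mm [ 0.07 -1.68  2.49] turn(+cw) -0.18
```

>>> drive_tool(
  series=[
    [0,-0.0015,0.002,0,0.04],
    [0,0,0,0,0.04],
    [0,0,0,0,0.01],
    [0,0,0,0,0.01],
    [0,0,0,0,0.01],
    [0,0,0,0,0.01],
    [0,0,0,0,0.01],
    [0,0,0,0,0.01],
  ],
  grip_force=20,
)

```text
clock: 19.67
tcp_pos: [570.4, 203.2, 36.4]
tcp_rot: [-0.0, 0.849, 0.528, 0.0]
wrist_force: [-1.0, 0.4, 2.9]
gripper_width: 15.7
```

```bash
python3 - <<'E'
from h import *
delta([570.8,203.3,37],-26)
E
```

```text
tcp [570.37 203.19  36.44] yhead -26.22 t 19.67 F [-1.02  0.4   2.91] w 15.7 j [-1.13  0.75  0.97  1.93 -0.8   0.9  -0.2 ]
shift tool mm [ 0.28  0.34 -0.56] turn(+cw) -0.22
```

>>> drive_tool(
  series=[
    [0,0,-0.005,0,0.01],
    [0,0,-0.01,0,0.01],
    [0,0,-0.02,0,0.01],
    [0,0,-0.02,0,0.01],
    [0,0,-0.02,0,0.01],
    [0,0,-0.02,0,0.01],
    [0,0,0,0,0.01],
    [0,0,0,0,0.01],
  ],
)

```text
clock: 20.33
tcp_pos: [570.7, 203.4, 132.6]
tcp_rot: [-0.0, 0.849, 0.528, 0.001]
wrist_force: [-0.0, 0.5, -0.3]
gripper_width: 15.4
```

>>> drive_tool(
  series=[
    [-0.015,0.0105,0,0,0.01],
    [-0.03,0.021,0,0,0.01],
    [-0.03,0.021,0,0,0.01],
    [-0.03,0.021,0,0,0.01],
    [-0.03,0.021,0,0,0.01],
    [-0.03,0.021,0,0,0.01],
    [-0.03,0.021,0,0,0.01],
    [-0.03,0.021,0,0,0.01],
    [-0.03,0.021,0,0,0.01],
    [-0.03,0.021,0,0,0.01],
  ],
)

```text
clock: 21.17
tcp_pos: [622.9, -142.2, 130.6]
tcp_rot: [-0.0, 0.849, 0.528, -0.0]
wrist_force: [0.5, -0.1, -0.2]
gripper_width: 15.8
```

>>> drive_tool(
  series=[
    [-0.015,0.0105,0,0,0.01],
    [0,0,0,0,0.01],
    [0,0,0,0,0.01],
    [0,0,0,0,0.01],
  ],
)

```text
clock: 21.5
tcp_pos: [625.8, -158.1, 130.6]
tcp_rot: [-0.001, 0.849, 0.528, -0.0]
wrist_force: [0.7, -0.2, -0.7]
gripper_width: 15.8
```

```bash
python3 - <<'E'
from h import *
delta([626.8,-159.1,80],-26)
snap('wrist','w13');snap('side','s13');snap('top','t13')
E
```

```text
tcp [ 625.82 -158.09  130.62] yhead -26.20 t 21.50 F [ 0.66 -0.2  -0.65] w 15.8 j [-0.54  0.67  1.01  1.78 -0.65  1.06  0.26]
shift tool mm [-0.47  1.39 50.62] turn(+cw) -0.2
```

View pics/w13.png

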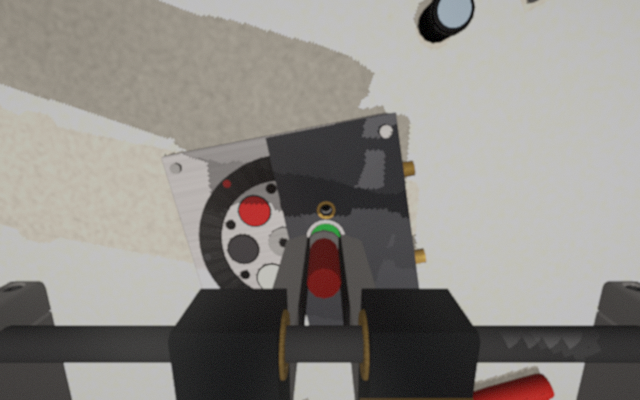

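```bash
cat > pin.py <<'E'
import sys
from h import *
f=sys.argv[1]; im=load(f)[0];hsv=cv2.cvtColor(im,cv2.COLOR_RGB2HSV).astype(int)
R=((hsv[...,0]<8)|(hsv[...,0]>172))&(hsv[...,1]>110); R[:225]=0;R[310:]=0;R[:,:290]=0;R[:,360:]=0
ys,xs=np.nonzero(R)
for y in range(ys.min(),ys.max()+1,2): x=xs[ys==y]; print(y,x.min(),x.max(),im[y,x,0].mean().round(),end=' | ')
p,Rt,s=T(); 
for X in ([0,0,-37.6],[8,0,-37.6],[-8,0,-37.6],[0,8,-37.6]): print(X,proj(f,p+Rt@X).round(1))
E
python3 pin.py w13; python3 fine.py w13 | egrep 'brass|red|rim'
python3 - <<'E'
from h import *
# red handle in side & top view now
for f in ('s13','t13'):
    im=load(f)[0];hsv=cv2.cvtColor(im,cv2.COLOR_RGB2HSV).astype(int)
    R=((hsv[...,0]<8)|(hsv[...,0]>172))&(hsv[...,1]>110)
    u=proj(f,[626,-158.5,150]); k,l,st,c=cv2.connectedComponentsWithStats(R.astype(np.uint8))
    print(f,u,[(st[i].tolist(),c[i].round(1).tolist()) for i in range(1,k) if np.hypot(*(c[i]-u))<40 and st[i,4]>4])
E
```

```text
239 320 327 84.0 | 241 316 331 82.0 | 243 314 333 82.0 | 245 312 335 82.0 | 247 311 335 82.0 | 249 310 337 81.0 | 251 309 338 79.0 | 253 309 339 78.0 | 255 309 338 80.0 | 257 308 339 77.0 | 259 309 339 79.0 | 261 309 339 80.0 | 263 308 339 79.0 | 265 308 339 80.0 | 267 308 340 80.0 | 269 308 340 89.0 | 271 307 340 98.0 | 273 307 340 103.0 | 275 307 341 106.0 | 277 307 340 110.0 | 279 306 341 108.0 | 281 306 341 109.0 | 283 306 341 110.0 | 285 307 341 109.0 | 287 307 340 109.0 | 289 309 338 113.0 | 291 310 337 112.0 | 293 312 335 112.0 | 295 314 333 110.0 | 297 319 328 100.0 | [0, 0, -37.6] [324.2 283.5]
[8, 0, -37.6] [324.2 267.4]
[-8, 0, -37.6] [324.2 299.3]
[0, 8, -37.6] [341.9 283.5]
red 63 [226.4 183.3] [ 563.34 -106.05] r 67.51 a 105.52
red 736 [254.1 210.6] [ 572.16 -136.08] r 36.22 a 104.78
red 1720 [323.6 269.1] [ 600.36 -208.99] r 42.37 a -63.42
rim 2718 [253.7 241.5] [ 561.44 -157.81] r 23.98 a 146.34
rim 212 [333.2 297.2] [ 597.81 -232.84] r 63.89 a -75.11
rim 27 [306.3 321.5] [ 566.15 -243.98] r 74.45 a -101.82
brass 201 [325.7 209.5] [ 626.68 -159.32] r 46.79 a 14.59
s13 [318.76783373 134.73642066] [([300, 100, 6, 6, 26], [302.1, 102.3]), ([316, 127, 4, 16, 55], [317.6, 135.0])]
t13 [364.07256854 183.17815003] []
```

>>> drive_tool(
  series=[
    [-0.0009,0.0017,0.02,0,0.01],
    [0,0,0.015,0,0.01],
    [0,0,0.012,0,0.01],
    [0,0,0.005,0,0.01],
    [0,0,0,0,0.01],
    [0,0,0,0,0.01],
    [0,0,0,0,0.01],
  ],
)

```text
clock: 22.23
tcp_pos: [627.6, -160.6, 79.9]
tcp_rot: [0.0, 0.849, 0.528, 0.0]
wrist_force: [0.0, -0.6, -0.3]
gripper_width: 15.5
```

```bash
python3 - <<'E'
from h import *
delta([626.75,-159.15,75],-26)
im=snap('wrist','w14')
E
python3 pin.py w14|tail -5; python3 - <<'E'
from h import *
im=load('w14')[0]; u=proj('w14',[626.8,-159.1,44]);print(u); x,y=int(u[0])-80,int(u[1])-60
cv2.imwrite('pics/v14.png',cv2.resize(im[y:y+120,x:x+160],None,fx=4,fy=4,interpolation=3)[:,:,::-1])
E
```

```text
tcp [ 627.56 -160.56   79.93] yhead -26.22 t 22.23 F [ 0.02 -0.64 -0.27] w 15.5 j [-0.5   0.73  0.95  1.81 -0.71  0.99  0.3 ]
shift tool mm [ 0.9  -1.35  4.92] turn(+cw) -0.22
239 320 327 92.0 | 241 316 331 91.0 | 243 314 333 90.0 | 245 312 335 90.0 | 247 311 335 90.0 | 249 309 337 88.0 | 251 309 338 86.0 | 253 310 338 88.0 | 255 309 338 88.0 | 257 309 339 86.0 | 259 309 339 87.0 | 261 309 339 88.0 | 263 308 339 88.0 | 265 308 340 87.0 | 267 308 340 88.0 | 269 308 340 99.0 | 271 307 340 108.0 | 273 307 340 113.0 | 275 307 340 118.0 | 277 307 340 121.0 | 279 306 341 118.0 | 281 306 341 120.0 | 283 306 341 120.0 | 285 306 341 118.0 | 287 307 340 120.0 | 289 309 338 124.0 | 291 310 337 123.0 | 293 312 335 122.0 | 295 314 333 121.0 | 297 319 328 112.0 | [0, 0, -37.6] [324.3 284.9]
[8, 0, -37.6] [324.3 268.8]
[-8, 0, -37.6] [324.3 300.6]
[0, 8, -37.6] [341.9 284.9]
[321.94927033 228.7459812 ]
```

View pics/v14.png

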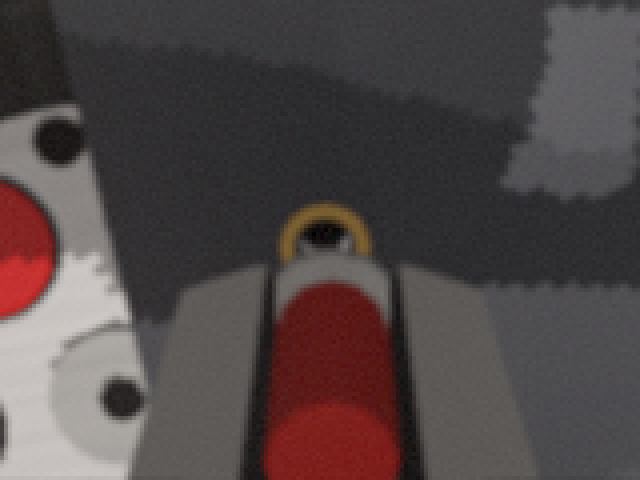

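>>> drive_tool(
  series=[
    [0.0005,-0.0009,0,0,0.01],
    [0,0,0,0,0.01],
    [0,0,0,0,0.01],
    [0,0,0,0,0.01],
  ],
)

```text
clock: 22.62
tcp_pos: [626.8, -159.4, 79.5]
tcp_rot: [0.0, 0.849, 0.528, 0.0]
wrist_force: [0.0, 0.5, 0.0]
gripper_width: 15.7
```

```bash
python3 - <<'E'
from h import *
delta([626.75,-159.15,75],-26)
E
```

```text
tcp [ 626.79 -159.45   79.5 ] yhead -26.21 t 22.62 F [0.02 0.47 0.02] w 15.7 j [-0.5   0.73  0.95  1.81 -0.71  0.98  0.3 ]
shift tool mm [ 0.25 -0.17  4.5 ] turn(+cw) -0.21
```

>>> drive_tool(
  series=[
    [0,0,0.003,0,0.01],
    [0,0,0.003,0,0.01],
    [0,0,0.001,0,0.01],
    [0,0,0,0,0.01],
  ],
)

```text
clock: 22.95
tcp_pos: [626.4, -159.4, 71.8]
tcp_rot: [-0.0, 0.849, 0.528, -0.0]
wrist_force: [0.1, 1.3, -0.4]
gripper_width: 15.5
```

>>> drive_tool(
  series=[
    [0,0,0.001,0,0.01],
    [0,0,0.001,0,0.01],
    [0,0,0.001,0,0.01],
    [0,0,0,0,0.01],
  ],
)

```text
clock: 23.28
tcp_pos: [626.6, -159.5, 69.1]
tcp_rot: [-0.0, 0.849, 0.528, -0.0]
wrist_force: [-0.2, 0.4, -1.3]
gripper_width: 15.7
```

>>> drive_tool(
  series=[
    [0,0,0.001,0,0.01],
    [0,0,0.001,0,0.01],
    [0,0,0,0,0.01],
  ],
)

```text
clock: 23.53
tcp_pos: [626.6, -159.4, 67.1]
tcp_rot: [-0.0, 0.849, 0.528, -0.0]
wrist_force: [0.2, 0.0, -0.6]
gripper_width: 15.6
```

>>> drive_tool(
  series=[
    [0,0,0.001,0,0.01],
    [0,0,0.001,0,0.01],
    [0,0,0.001,0,0.01],
    [0,0,0.001,0,0.01],
    [0,0,0.001,0,0.01],
    [0,0,0,0,0.01],
  ],
)

```text
clock: 24.03
tcp_pos: [626.6, -159.5, 62.1]
tcp_rot: [-0.0, 0.849, 0.528, -0.0]
wrist_force: [-1.2, -0.0, -1.0]
gripper_width: 15.8
```

>>> drive_tool(
  series=[
    [0,0,0.0007,0,0.01],
    [0,0,0.0007,0,0.01],
    [0,0,0.0006,0,0.01],
    [0,0,0,0,0.01],
  ],
)

```text
clock: 24.37
tcp_pos: [626.6, -159.4, 60.2]
tcp_rot: [-0.0, 0.849, 0.528, -0.0]
wrist_force: [-0.5, -0.2, -0.7]
gripper_width: 15.7
```

>>> drive_tool(
  series=[
    [0,0,0.0005,0,0.01],
    [0,0,0.0005,0,0.01],
    [0,0,0,0,0.01],
  ],
)

```text
clock: 24.62
tcp_pos: [626.7, -159.4, 59.2]
tcp_rot: [-0.0, 0.849, 0.528, -0.0]
wrist_force: [-1.0, 0.6, -1.1]
gripper_width: 15.6
```

>>> drive_tool(
  series=[
    [0,0,0.0005,0,0.01],
    [0,0,0.0005,0,0.01],
    [0,0,0.0005,0,0.01],
    [0,0,0,0,0.01],
  ],
)

```text
clock: 24.95
tcp_pos: [626.6, -159.5, 57.7]
tcp_rot: [-0.0, 0.849, 0.528, -0.0]
wrist_force: [-0.3, 0.5, -0.8]
gripper_width: 15.6
```

>>> drive_tool(
  series=[
    [0,0,0.0005,0,0.01],
    [0,0,0.0005,0,0.01],
    [0,0,0.0005,0,0.01],
    [0,0,0,0,0.01],
  ],
)

```text
clock: 25.28
tcp_pos: [626.6, -159.4, 56.2]
tcp_rot: [-0.0, 0.849, 0.528, -0.0]
wrist_force: [-0.5, 0.2, -0.0]
gripper_width: 15.6
```

>>> drive_tool(
  series=[
    [0,0,0.0005,0,0.01],
    [0,0,0.0005,0,0.01],
    [0,0,0.0005,0,0.01],
    [0,0,0,0,0.01],
  ],
)

```text
clock: 25.62
tcp_pos: [626.6, -159.5, 54.7]
tcp_rot: [-0.0, 0.849, 0.528, -0.0]
wrist_force: [0.5, 0.1, -1.6]
gripper_width: 15.8
```

>>> drive_tool(
  series=[
    [0,0,0.0008,0,0.01],
    [0,0,0.0008,0,0.01],
    [0,0,0.0007,0,0.01],
    [0,0,0.0007,0,0.01],
    [0,0,0,0,0.01],
  ],
)

```text
clock: 26.03
tcp_pos: [626.6, -159.4, 51.6]
tcp_rot: [-0.0, 0.849, 0.528, -0.0]
wrist_force: [-1.0, 0.5, -0.7]
gripper_width: 15.7
```

>>> drive_tool(
  series=[
    [0,0,0.0005,0,0.01],
    [0,0,0.0004,0,0.01],
    [0,0,0,0,0.01],
  ],
)

```text
clock: 26.28
tcp_pos: [626.6, -159.5, 50.8]
tcp_rot: [-0.0, 0.849, 0.528, -0.0]
wrist_force: [0.2, 0.5, -0.4]
gripper_width: 15.6
```

>>> drive_tool(
  series=[
    [0,0,0.0004,0,0.01],
    [0,0,0.0003,0,0.01],
    [0,0,0,0,0.01],
  ],
)

```text
clock: 26.53
tcp_pos: [626.7, -159.5, 50.5]
tcp_rot: [-0.0, 0.849, 0.528, 0.0]
wrist_force: [-1.6, 0.7, 5.0]
gripper_width: 15.4
```

>>> drive_tool(
  series=[
    [0,0,0,0,0.03],
    [0,0,0,0,0.04],
    [0,0,0,0,0.04],
    [0,0,0,0,0.04],
    [0,0,-0.01,0,0.04],
    [0,0,-0.02,0,0.04],
    [0,0,-0.025,0,0.04],
    [0,0,-0.025,0,0.04],
    [0,0,-0.02,0,0.04],
    [0,0,0,0,0.04],
  ],
)

```text
clock: 27.37
tcp_pos: [628.2, -160.5, 154.7]
tcp_rot: [0.002, 0.849, 0.528, 0.002]
wrist_force: [0.3, 0.0, 0.1]
gripper_width: 40.0
```

>>> drive_tool(
  series=[
    [-0.03,0,0,0,0.04],
    [-0.03,0,0,0,0.04],
    [-0.02,0,0,0,0.04],
    [0,0,0,0,0.04],
    [0,0,0,0,0.04],
  ],
)

```text
clock: 27.78
tcp_pos: [590.7, -232.4, 150.6]
tcp_rot: [0.0, 0.85, 0.527, 0.0]
wrist_force: [0.5, 0.5, -0.3]
gripper_width: 40.2
```

```bash
python3 - <<'E'
from h import *
delta([626.8,-159.1,88],-26)
im=snap('wrist','w15'); snap('side','s15')
u=proj('w15',[626.8,-159.1,88]); print('expected top',u, proj('w15',[634.8,-159.1,88]))
hsv=cv2.cvtColor(im,cv2.COLOR_RGB2HSV).astype(int)
for n,m in [('red',((hsv[...,0]<8)|(hsv[...,0]>172))&(hsv[...,1]>110)),('green',(hsv[...,0]>50)&(hsv[...,0]<75)&(hsv[...,1]>100))]:
    k,l,st,c=cv2.connectedComponentsWithStats(m.astype(np.uint8))
    for i in range(1,k):
        if st[i,4]>40: print(n,st[i],c[i].round(1),ray('w15',*c[i],88 if n=='red' else 36).round(1))
x,y=max(0,int(u[0])-100),max(0,int(u[1])-80)
a=cv2.resize(im[y:y+160,x:x+200],(500,400),interpolation=3)
b=cv2.resize(load('s15')[0][110:220,270:380],(300,300),interpolation=3); b=cv2.copyMakeBorder(b,0,100,0,0,0)
cv2.imwrite('pics/v15.png',np.hstack([a,b])[:,:,::-1])
E
python3 fine.py w15
```

```text
tcp [ 590.73 -232.38  150.61] yhead -26.36 t 27.78 F [ 0.48  0.5  -0.3 ] w 40.2 j [-0.44  0.63  1.03  1.79 -0.61  1.08  0.36]
shift tool mm [81.66 -0.23 62.62] turn(+cw) -0.36
expected top [323.63048892 102.01801358] [334.32777299  96.49769805]
red [219  73  10  11  81] [223.5  78.2] [ 574.2 -116.2   88. ]
red [313  91  22  23 400] [323.3 101.9] [ 626.6 -159.    88. ]
red [236  93  32  32 815] [251.5 108.3] [ 581.3 -141.1   88. ]
red [510 294  44  30 833] [533.4 307.1] [ 706.3 -372.4   88. ]
green [309 119  30  30 712] [323.3 133.6] [ 615.8 -180.9   36. ]
hole 108 [306.9  73. ] [ 625.21 -132.33] r 58.50 a 41.51
hole 31 [301.   80.2] [ 618.43 -135.07] r 51.67 a 44.21
hole 68 [268.1  84. ] [ 593.31 -125.83] r 46.81 a 75.26
hole 60 [227.7 123.7] [ 548.2  -138.38] r 46.61 a 135.42
hole 742 [240.5 150.1] [ 546.84 -162.03] r 35.73 a 165.30
hole 48 [281.3 141.7] [ 581.1  -171.14] r 0.31 a -173.09
hole 56 [242.5 177.7] [ 536.49 -183.43] r 46.57 a -164.65
hole 64 [255.2 207. ] [ 533.42 -211.28] r 62.58 a -140.06
hole 97 [266.8 208.5] [ 541.98 -217.05] r 60.54 a -130.63
hole 82 [279.9 212.5] [ 550.58 -225.5 ] r 62.53 a -119.53
hole 64 [292.  213.4] [ 559.79 -231.02] r 63.69 a -109.83
red 81 [223.5  78.2] [ 563.37 -106.12] r 67.43 a 105.50
red 400 [323.3 101.9] [ 627.07 -158.08] r 47.49 a 15.91
red 815 [251.5 108.3] [ 571.98 -136.43] r 35.93 a 105.19
rim 1878 [255.7 124.6] [ 570.21 -149.7 ] r 24.15 a 117.61
rim 241 [323.4 133.9] [ 615.94 -180.6 ] r 35.82 a -15.38
rim 528 [269.7 181.1] [ 557.99 -195.6 ] r 33.88 a -133.69
rim 38 [289.1 199. ] [ 565.36 -216.65] r 48.29 a -109.40
```

View pics/v15.png

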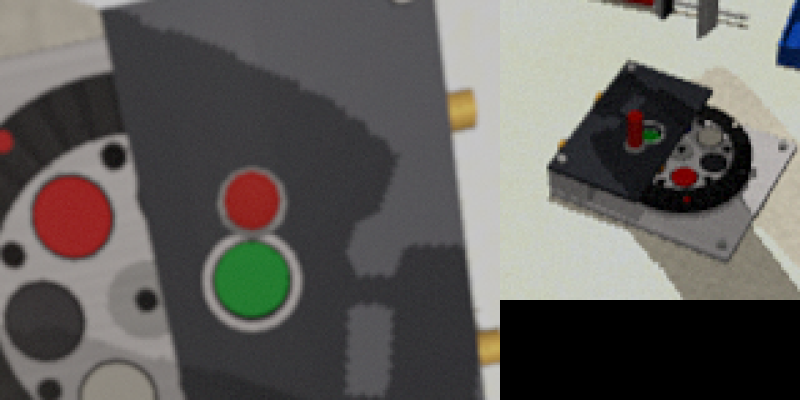

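```bash
python3 -c "
from workcell import robot
print(robot.hand_in())"
```

```text
the job is handed in; nothing more can be done
None
```

The wheel is set to green and the index pin is seated in the cover's pin hole. The job was handed in at about 28 s, and `hand_in()` gives no verdict.

**Wheel:** I dragged it about 103° clockwise from above with closed fingertips, normally at 8–9 N. The highest reading was 10.8 N vertical, about 12 N in all with the sideways part. The first light drag, at 4–5 N, slipped without moving the wheel. A second short press of about 1 mm finished the alignment.

**Pin:** I took the small red pin from the block and lowered it into the hole. It met no noticeable resistance until its collar touched the cover, at a wrist force of 5 N. Then I released it and drew clear.

**Last checks** (camera calibration is good to about 2 mm):
- **Green filter:** it measured at (615.8, −180.9) and the window at (615.9, −180.6), so about 0.3 mm apart. The index holes put the wheel within about 0.5° of the unit's axis.
- **Pin:** the handle top was at (626.6, −159.0) and the hole at (626.8, −159.1). It looked upright in both the wrist and side views. The tool height when the collar touched matches a flush collar.
- **Robot:** the gripper is clear of everything. None of the other items was touched, as far as the forces and pictures show, but I did not measure their positions again at the end.

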